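# Scrub out the deep pot, load the seedling frame and set its sliding lid to the vent clip

## Robot

A 6-joint arm with a two-finger parallel gripper is mounted at the origin on the work surface. World frame = base frame: x ahead of the robot, y to its left, z up, the work surface at z = 0. Lengths are in m, angles in rad, forces in N, time in s.
With the tool pointing down it reaches from about 0.375 to 0.9 m from the base axis. Payload 3.1 kg.
Tool frame: the origin (TCP) lies at the centre of the arm's flange, where the gripper is bolted on; the fingertips stand 173 mm ahead of it and the grasp point (between the pads) lies 155 mm ahead of it; z points along the fingers, y is the line along which they close (so a half turn about z gives the same grasp; the last joint's range is limited). The gripper opens to 85 mm and grips with 20 to 120 N. Pads are 22 mm wide; open, the fingers measure 114 mm over their backs; the gripper's body (76 mm by 85 mm) begins 54 mm behind the grasp point. The pads swing forward as they close: fully open they stand 13 mm farther back than shut.
Start: joints at [1.091, 0.527, 1.433, -0, 1.181, -0.178], TCP at [0.185, 0.597, 0.405] pointing down, gripper open.
Joint ranges: [-3.08, 3.08], [-0.75, 2.2], [0.22, 2.44], [-1.43, 4.57], [0, 2.65], [-2.85, 2.85]. Speed limits (rad/s): [2.79, 2.79, 3.14, 3.14, 3.14, 3.14].

## Interface

Orientations are given as a unit quaternion [x, y, z, w].
In Python, from station import * gives the robot as it stands.
- The arm moves only by the shell command python3 -m jog 'ROWS' [OPENING] [FORCE]. ROWS is a JSON object of lists of equal length, an entry for each row: "linear": the shift along the world's x, y, z in mm, a list of three; "turn": the turn about the world's z in units of 5 degrees (1.0 is 5 degrees). A call has 1 to 12 rows; each row shifts and turns the commanded pose from where the row before left it; what a row does not reach is not made up. A row lasts 1/8 s, in which the tool goes at most 62.5 mm and 10.7 degrees, less where a joint would pass 70% of its speed; a pose out of reach is approached as far as the arm can. A call is refused whole if a number of a shift passes 62.5 or a number of a turn 1, either way. A call with a gripper value outside its range is refused whole. OPENING is the opening, from 0 (shut) to 1 (fully open), set as the call begins (- or left out, the last holds). The fingers move at their own pace and stop on an object; FORCE is the grip in N (left out, the last holds). Time passes only in rows, so rows that do not move let the fingers close. It gives the time, the measured TCP pose, the force, the opening and the grip force at its end, in the units of the state.
- sense(): the state, without advancing time (a new reading comes with each control period).
- snapshot(name): name is "scene" or "side" or "wrist"; returns the picture (384x512x3 uint8, red, green, blue); there is no depth.
- get_calibration(name): a dict with "fx", "fy", "cx", "cy" (pixels), "world_to_cam" (4x4, takes a point from world to camera coordinates). Camera axes: x right, y down, z forward; pixel columns grow to the right and rows downward; lengths in m; the calibration is good to about 2 mm. A picture is of the moment at which its call begins: read the wrist's pose just before it. get_calibration takes no time and is no camera call; for the wrist camera it gives the pose at the moment of the call.
- sign_off(): hands the job in; it is judged then, once.
The state is a dict: "t": time; "q": joint angles; "qd": joint speeds; "tau": joint torques, N m; "tcp_pos": TCP position; "tool_rot": TCP orientation; "force": force on the tool from outside, world axes, zero at the start; "ft_torque": the same for the moment, N m; "finger_gap": opening from 0.0 (shut) to 1.0 (fully open); "gripper_force": force on a finger pad.
Only numpy, scipy, OpenCV 4.12 (cv2) and the standard library are available. Lean on these libraries where they do the work, as an engineer would, in place of code of your own. Each camera call takes 0.05 s, during which the arm holds its last target. There are 200 camera calls.

## Task

Slide the lid of the seedling frame fully open to its stop, then take the bottle brush and scrub the inside of the deep pot with it, pushing its head down to the bottom, drawing it up until the end of the head is near the rim, and down to the bottom again, and put the brush back upright in its stand. Then stand the deep pot and every small pot that is there upright in the frame's box, and finally slide the lid back until its leading edge is level with the brass vent clip on the rail. Leave the clip and the things around the work where they are.

Things in the scene. Friction and masses are not known exactly. Their poses are not given: they have to be found in the camera images.
- frame: fixed wooden seedling frame, 166 mm (x) by 660 mm (y), slightly turned; origin: centre of its underside, z up. Its +y half is the open box for the pots: floor 8 mm above the table, clear for y = 0 to 320 mm, x = -75 to +75 mm, walls 70 mm high. Its -y half is where the open lid parks. Rails along y at x = +-79 mm, tops 116 mm above the table; with the lid open the box is clear from above
- lid (a joint): position of the sliding lid on the rails (m): 0 = fully shut over the box, 0.32 = fully open at its stop; grows as the lid moves to the frame's -y. It stays where it is left; about 2 N moves it
- lid_grip (a point): middle of the top of the lid's grip, a dark wooden block on the middle of the lid, 22 mm thick along the sliding direction (frame y), 60 mm along frame x, 123 to 161 mm above the table; at frame y = 160 mm minus the lid joint, x = 0. The lid is a clear plate, 166 x 320 mm, underside 117 and top 123 mm above the table, a flat dark wooden strip 16 mm wide at either end
- lid_edge (a point): corner of the lid's leading edge as it shuts (its +y end, 160 mm from the grip in frame +y) on the robot's side, where it passes the clip; at frame y = 320 mm minus the lid joint
- clip_mark (a point): centre of the top face of the brass vent clip, a block 14 x 10 mm (10 along frame y) and 26 mm high, sitting stiffly on the outside of the rail on the robot's side, its top 127 mm above the table; somewhere between y = 200 and 280 mm of the frame. The lid's edge is to be level with it, in frame y
- deep_pot: the deep terracotta pot, the only tall one: straight cylinder, outside diameter 60 mm, 104 mm high, wall 5 mm (inside diameter 50 mm), 8 mm thick bottom, about 0.3 kg; origin at the centre of its underside, z up. At the start it stands on the table in the row between robot and frame
- pot1: small terracotta pot, straight cylinder like the deep pot but lower and slimmer: 82 mm high, outside diameter 54 mm, wall 5 mm, bottom 8 mm thick, about 0.25 kg; origin at the centre of its underside, z up. Two or three of the three small pots are there, the rest absent. At first each stands upright on the table in the row between robot and frame
- pot2: small terracotta pot, straight cylinder like the deep pot but lower and slimmer: 82 mm high, outside diameter 54 mm, wall 5 mm, bottom 8 mm thick, about 0.25 kg; origin at the centre of its underside, z up. Two or three of the three small pots are there, the rest absent. At first each stands upright on the table in the row between robot and frame
- pot3: small terracotta pot, straight cylinder like the deep pot but lower and slimmer: 82 mm high, outside diameter 54 mm, wall 5 mm, bottom 8 mm thick, about 0.25 kg; origin at the centre of its underside, z up. Two or three of the three small pots are there, the rest absent. At first each stands upright on the table in the row between robot and frame
- stand: fixed white ceramic cup that holds the brush: outside diameter 56 mm, 70 mm high, inside diameter 42 mm, bottom 8 mm thick; origin at the centre of its underside, z up; it has a place in the same row as the pots
- brush: bottle brush standing upright, head down, in the stand, 200 mm long, about 0.12 kg; origin at the centre of the flat end of the head, z along the brush towards the handle. Head: diameter 33 mm, up to 72 mm; thin stem; round wooden handle of 20 mm diameter from 130 to 200 mm
- spray: plastic spray bottle, about 190 mm high, 72 mm across, a bystander at the table's right; origin at the centre of its underside
- stack: three white ceramic pots stacked in each other, 132 mm across, 175 mm high, a bystander at the table's left; origin at the centre of its underside
- saucer: terracotta saucer, 124 mm across, 18 mm high, a bystander at the left end of the frame; origin at the centre of its underside
There are look-alikes about, which are no part of the job. What is shaped like the pot3 but green or purple is not meant.

How it is judged:
On the way, in this order (a step that is already met when the one before it is completed fails the run):
1. the lid is slid fully open (within 15 mm of its stop) (value of joint lid above 0.305 m), for 0.2 s.
2. the brush's head is down in the deep pot, within 20 mm of its inner bottom (x of brush in the frame of deep_pot between -0.02 and 0.02 m and y of brush in the frame of deep_pot between -0.02 and 0.02 m and z of brush in the frame of deep_pot between 0 and 0.028 m), for 0.1 s.
3. the brush is drawn up inside the deep pot, its end at least 50 mm above the pot's underside (x of brush in the frame of deep_pot between -0.02 and 0.02 m and y of brush in the frame of deep_pot between -0.02 and 0.02 m and z of brush in the frame of deep_pot between 0.05 and 0.11 m), for 0.05 s.
4. the brush's head is down in the deep pot again, within 20 mm of its inner bottom (all of step 2), for 0.1 s.
5. the brush stands in its stand again (horizontal distance between brush and stand below 0.014 m and z of brush in the frame of stand between -0.005 and 0.02 m and angle between brush's own z axis and vertical below 0.25 rad), for 0.2 s.
At the end, for the whole second after the job is handed in: The deep pot and all small pots present stand upright (within 0.15 rad) and at rest on the floor of the frame's box, the brush stands in its stand (foot within 14 mm of the stand's axis and on its bottom), and the lid's leading edge is level with the vent clip's middle to within 10 mm (all of step 5 and linear speed of each of brush, deep_pot, pot1, pot2, pot3 below 0.02 m/s and x of deep_pot in the frame of frame between -0.055 and 0.055 m and y of deep_pot in the frame of frame between 0.01 and 0.31 m and z of deep_pot in the frame of frame between 0 and 0.02 m and angle between each of deep_pot, pot1, pot2, pot3's own z axis and vertical below 0.15 rad and x of pot1 in the frame of frame between -0.055 and 0.055 m and y of pot1 in the frame of frame between 0.01 and 0.31 m and z of pot1 in the frame of frame between 0 and 0.02 m and x of pot2 in the frame of frame between -0.055 and 0.055 m and y of pot2 in the frame of frame between 0.01 and 0.31 m and z of pot2 in the frame of frame between 0 and 0.02 m and x of pot3 in the frame of frame between -0.055 and 0.055 m and y of pot3 in the frame of frame between 0.01 and 0.31 m and z of pot3 in the frame of frame between 0 and 0.02 m and y of lid_edge in the frame of frame between 0.1 and 0.31 m and y of lid_edge in the frame of clip_mark between -0.01 and 0.01 m and velocity of joint lid between -0.01 and 0.01 m/s); the robot touches nothing.
It fails at once if the spray bottle, the stack of pots or the saucer is pushed more than 30 mm (distance of any of spray, stack, saucer from where it was at the start of the episode above 0.03 m).
It fails at once if the vent clip is shifted by more than 8 mm (distance of clip_mark from where it was at the start of the episode above 0.008 m).
Of pot1, pot2, pot3 only 2 to 3 are there at a start; the rules pass over those that are not, and their reading is None.
At some moment in a run one of deep_pot, pot1, pot2, pot3 may be knocked a few centimetres aside while the robot is not near it.
It also fails if it takes over 210 s, if anything falls off the work surface, if the arm or the gripper's body presses on something with over 40 N, if the wrist force passes 120 N, or if a joint passes its speed limit or range.

## Working session

There is one attempt and no reset: what is moved stays moved. The work goes in short steps, Python scripts to look and compute and a shell command to move; the robot and the scene stay as the last step left them, time stands still between calls to the robot, and variables do not carry over. Pictures are saved under pics/ and viewed, at most 14 in all, crops included, and the job is handed in when it is done.

```bash
ls; mkdir -p pics; cat > h.py <<'E'
from station import *
import numpy as np, cv2, json
def snap(cam,name,crop=None,scale=1):
    c=get_calibration(cam); im=snapshot(cam)
    c={k:(np.array(v).tolist() if not isinstance(v,(int,float)) else v) for k,v in c.items()}
    json.dump(c,open(f'pics/{name}.json','w'))
    cv2.imwrite(f'pics/{name}_raw.png',im[:,:,::-1])
    show(name,name,crop,scale)
def show(src,name,crop=None,scale=1):
    im=cv2.imread(f'pics/{src}_raw.png')
    if crop: x0,y0,x1,y1=crop; im=im[y0:y1,x0:x1]
    im=cv2.resize(im,None,fx=scale,fy=scale,interpolation=cv2.INTER_CUBIC)
    cv2.imwrite(f'pics/{name}.png',im)
def ray(name,u,v,z):
    c=json.load(open(f'pics/{name}.json')); M=np.array(c['world_to_cam']); R=M[:3,:3]; t=M[:3,3]
    o=-R.T@t; d=R.T@np.array([(u-c['cx'])/c['fx'],(v-c['cy'])/c['fy'],1])
    return (o+d*(z-o[2])/d[2]).round(4)
def proj(name,p):
    c=json.load(open(f'pics/{name}.json')); M=np.array(c['world_to_cam']); q=M[:3,:3]@np.array(p)+M[:3,3]
    return (c['fx']*q[0]/q[2]+c['cx'],c['fy']*q[1]/q[2]+c['cy'])
E
python3 - <<'E'
from h import *
snap('scene','s1',None,1.5); snap('side','d1',None,1.5)
s=sense(); print(s['tool_rot'],s['tcp_pos'],s['force'])
for n in('s1','d1'):
  c=json.load(open(f'pics/{n}.json')); M=np.array(c['world_to_cam']); print(c['fx'],-M[:3,:3].T@M[:3,3],M[:3,:3].round(2).tolist())
E
```

```text
pics
[ 1.49802343e-01  9.88715463e-01 -9.45895699e-04 -3.09856521e-04] [0.18500622 0.59667068 0.403811  ] [ 0.83028037 -0.1454746  -0.40868379]
480.43846505433356 [1.44658624 0.8988418  0.9551109 ] [[-0.68, 0.73, -0.01], [0.4, 0.36, -0.84], [-0.61, -0.58, -0.54]]
493.1632849564875 [-0.32788816 -1.19222003  1.1645199 ] [[0.83, -0.56, 0.01], [-0.32, -0.49, -0.81], [0.46, 0.67, -0.59]]
```

View pics/s1.png

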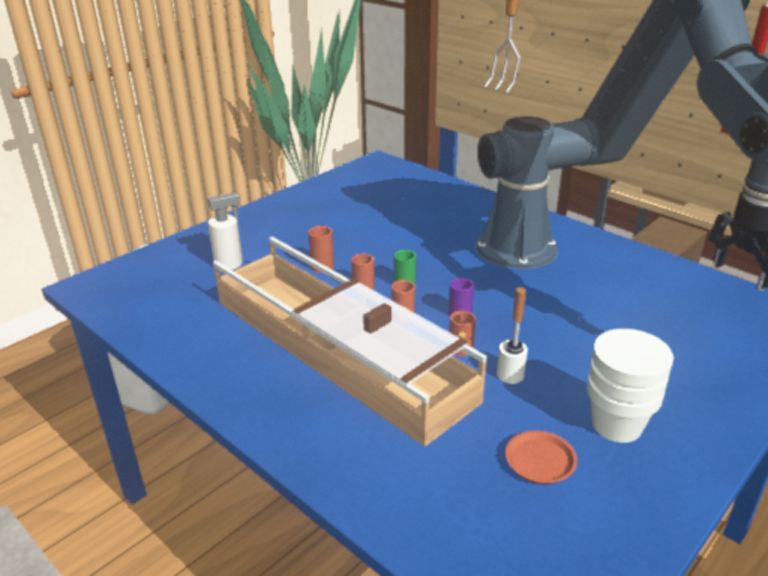

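View pics/d1.png

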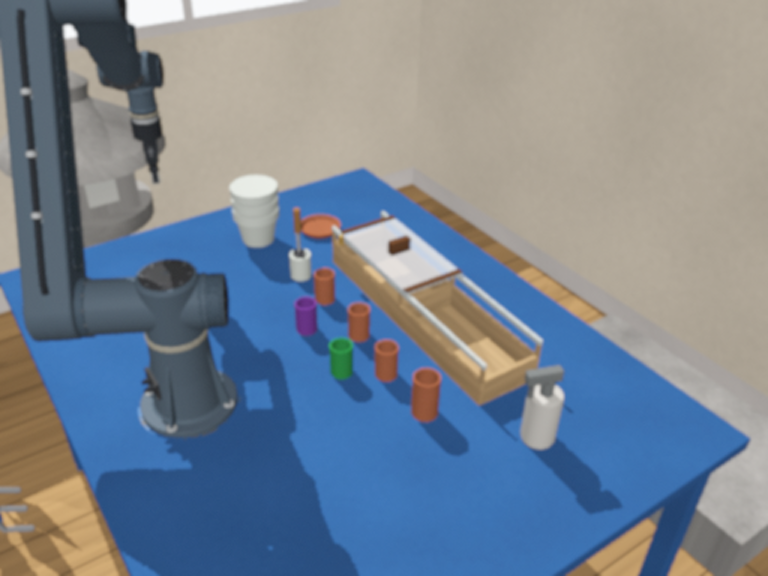

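Both views show four red pots in a row. The deep one is at the robot's far right (scene 320,235; side 426,375). The small pots are at side (386,345), (359,308) and (325,273), the stand is at (300,255), the green and purple look-alikes are nearer the robot, and the lid is nearly shut.

```bash
python3 - <<'E'
from h import *
def two(n,s,d,z): 
    print(n, ray('s1',s[0]/1.5,s[1]/1.5,z) if s else '', ray('d1',d[0]/1.5,d[1]/1.5,z) if d else '')
two('deep',(320,231),(426,375),.104)
two('p_a',(363,259),(386,345),.082)
two('p_b',(403,286),(359,309),.082)
two('p_c',(463,317),(325,273),.082)
two('stand',(513,345),(300,254),.07)
two('brush',(520,290),(297,210),.2)
two('grip',(378,311),(399,239),.161)
two('green',(405,255),(342,344),.082); two('purple',(461,285),(306,303),.082)
two('rail near-y',(272,240),(483,369),.116)
two('rail near+y',(484,357),(336,231),.116)
two('rail far-y',(217,264),(540,343),.116)
two('rail far+y',(427,395),(384,214),.116)
show('s1','s1c',(270,190,400,300),6)
E
```

```text
deep [ 0.4139 -0.3046  0.104 ] [ 0.4156 -0.3076  0.104 ]
p_a [ 0.4131 -0.1563  0.082 ] [ 0.4154 -0.1611  0.082 ]
p_b [ 0.4372 -0.0066  0.082 ] [ 0.4366 -0.017   0.082 ]
p_c [0.4417 0.1666 0.082 ] [0.4457 0.1565 0.082 ]
stand [0.4373 0.2908 0.07  ] [0.4438 0.2841 0.07  ]
brush [0.4334 0.2909 0.2   ] [0.4468 0.2932 0.2   ]
grip [0.6273 0.0993 0.161 ] [0.6243 0.0858 0.161 ]
green [ 0.3319 -0.0949  0.082 ] [ 0.3343 -0.1042  0.082 ]
purple [0.3467 0.0867 0.082 ] [0.3422 0.0726 0.082 ]
rail near-y [ 0.5364 -0.3394  0.116 ] [ 0.5187 -0.3684  0.116 ]
rail near+y [0.5564 0.3036 0.116 ] [0.5477 0.2678 0.116 ]
rail far-y [ 0.6917 -0.3447  0.116 ] [ 0.6794 -0.3726  0.116 ]
rail far+y [0.7087 0.294  0.116 ] [0.7077 0.2723 0.116 ]
```

View pics/s1c.png

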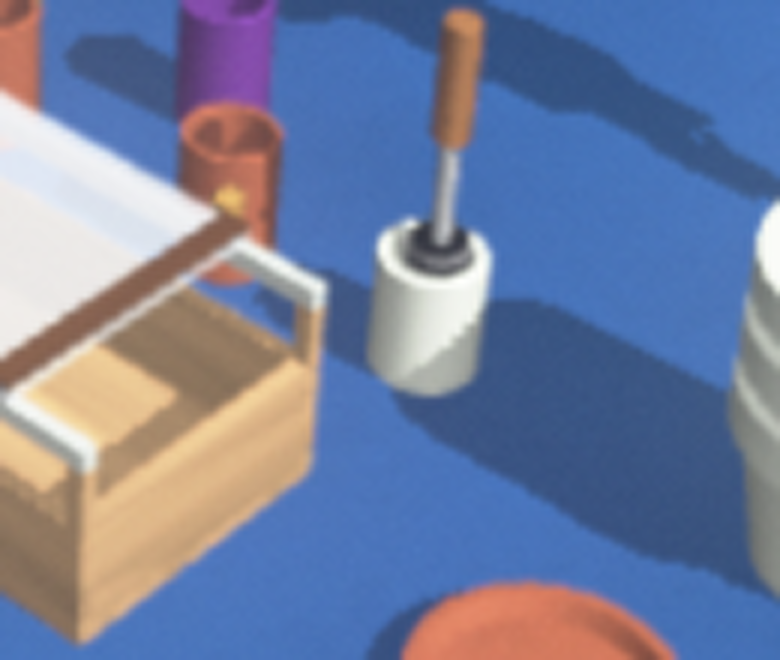

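```bash
python3 -m jog '{"linear":[[30,-30,30],[37,-42,30],[37,-42,20],[37,-42,10],[37,-43,0],[37,-43,0],[37,-43,0],[37,-43,0],[37,-43,0],[37,-44,0],[37,-44,0],[37,-44,0]],"turn":[0.25,0.25,0.25,0.25,0.25,0.25,0.25,0.25,0.25,0.25,0.25,0.25]}' 1 40
python3 - <<'E'
from h import *
snap('wrist','w1',None,1.5)
s=sense(); print(s['tool_rot'],s['tcp_pos'],s['t'])
c=json.load(open('pics/w1.json')); M=np.array(c['world_to_cam']); print(c['fx'],-M[:3,:3].T@M[:3,3],M[:3,:3].round(2).tolist())
p=ray('s1',308.3,223.3,.127);print(p)
E
```

```text
t: 1.6
tcp_pos: [0.6224, 0.093, 0.4937]
tool_rot: [0.019, 1.0, 0.0, -0.0]
force: [0.3, 0.4, 1.1]
finger_gap: 0.997
gripper_force: 0.0
[ 0.02160061  0.99975981 -0.0026831   0.00255601] [0.6268247  0.08721119 0.49336313] 1.65
297.9480676691632 [0.54301978 0.09615034 0.46401193] [[0.04, 1.0, -0.0], [0.95, -0.04, 0.31], [0.31, -0.01, -0.95]]
[0.5413 0.2404 0.127 ]
```

View pics/w1.png

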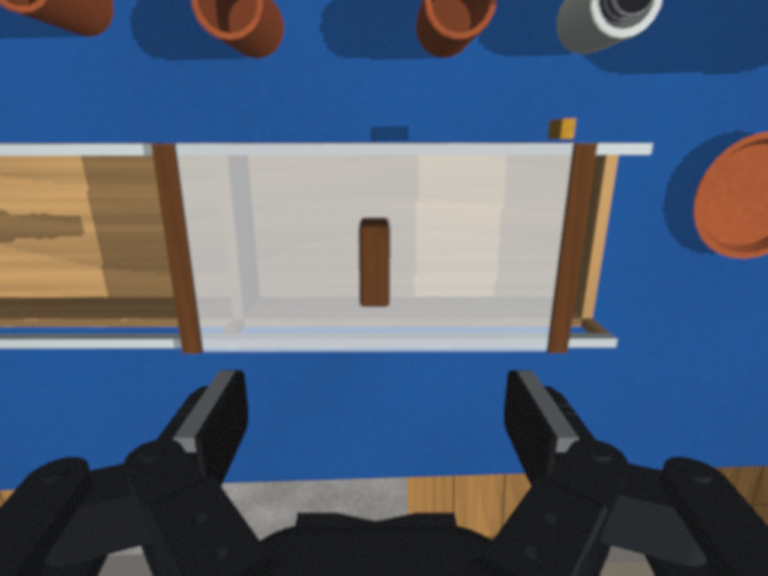

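The wrist view shows the grip top centred near (374,264), the near rail's end at (652,149), the far rail's end at (617,342), the lid's leading edge from (596,145) to (569,352), and the clip at (568,128).

```bash
python3 - <<'E'
from h import *
r=lambda u,v,z:ray('w1',u/1.5,v/1.5,z)
for n,u,v,z in [('grip+',374,264,.161),('railN inner end',652,155,.116),('railN out end',652,143,.116),('railF',617,338,.116),('railF out',617,347,.116),('railNleft',0,143,.116),('railFleft',0,348,.116),('lidlead N',596,144,.123),('leadF',568,352,.123),('trailN',152,144,.123),('trailF',182,352,.123),('clip',568,127,.127),('pC',456,12,.082),('pB',229,12,.082),('stand',626,8,.07)]:
    print(n,r(u,v,z))
show('w1','w1c',(340,60,450,120),7)
E
```

```text
grip+ [0.6254 0.0917 0.161 ]
railN inner end [0.5612 0.3019 0.116 ]
railN out end [0.5526 0.3006 0.116 ]
railF [0.7105 0.2951 0.116 ]
railF out [0.719  0.2962 0.116 ]
railNleft [ 0.5342 -0.1827  0.116 ]
railFleft [ 0.7    -0.2327  0.116 ]
lidlead N [0.5516 0.2559 0.123 ]
leadF [0.7186 0.2515 0.123 ]
trailN [ 0.5392 -0.0667  0.123 ]
trailF [ 0.7063 -0.0737  0.123 ]
clip [0.5392 0.2329 0.127 ]
pC [0.4539 0.1596 0.082 ]
pB [ 0.4473 -0.0104  0.082 ]
stand [0.4534 0.2924 0.07  ]
```

View pics/w1c.png

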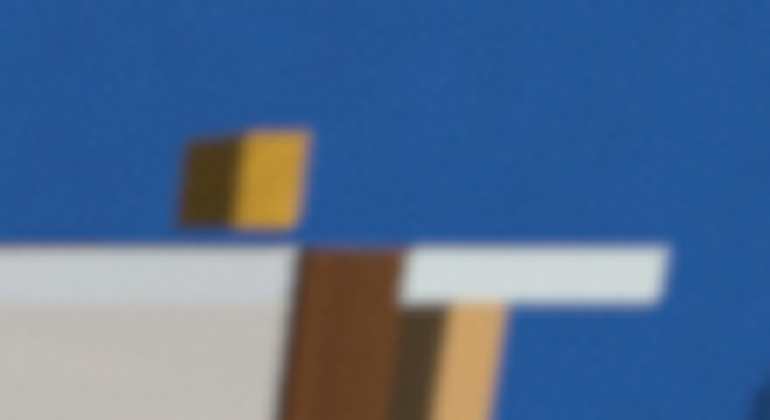

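```bash
python3 - <<'E'
from h import *
for i in range(2): s=sense(); print(s['tcp_pos'],s['tool_rot'],s['t'])
c=get_calibration('wrist');M=np.array(c['world_to_cam']);print(-M[:3,:3].T@M[:3,3])
E
python3 -m jog '{"linear":[[0,0,0],[0,0,0]],"turn":[0,0]}'
python3 - <<'E'
from h import *
s=sense(); print(s['tcp_pos'],s['tool_rot'],s['t'])
c=get_calibration('wrist');M=np.array(c['world_to_cam']);print(-M[:3,:3].T@M[:3,3])
E
```

```text
[0.6268247  0.08721119 0.49336313] [ 0.02160061  0.99975981 -0.0026831   0.00255601] 1.65
[0.6268247  0.08721119 0.49336313] [ 0.02160061  0.99975981 -0.0026831   0.00255601] 1.65
[0.54759796 0.09057352 0.46315675]
t: 1.9
tcp_pos: [0.6209, 0.0952, 0.4937]
tool_rot: [0.019, 1.0, 0.0, -0.001]
force: [-0.4, 0.2, -0.9]
finger_gap: 1.003
gripper_force: 0.0
[0.620888   0.0951856  0.49371316] [ 1.93199499e-02  9.99812903e-01  2.30589302e-04 -9.19286008e-04] 1.9
[0.54144018 0.09838032 0.46407953]
```

```bash
python3 -m jog '{"linear":[[4,-3,-50],[0,0,-50],[0,0,-50],[0,0,-30],[0,0,-9],[0,0,0],[0,0,0]],"turn":[0,0,0,0,0,0,0]}' 1 40
python3 -m jog '{"linear":[[0,0,0],[0,0,0],[0,0,0],[0,0,0],[0,0,0],[0,0,0]],"turn":[0,0,0,0,0,0]}' 0 40
```

```text
t: 2.78
tcp_pos: [0.6261, 0.092, 0.3071]
tool_rot: [0.019, 1.0, -0.0, 0.002]
force: [-0.3, -0.4, 0.5]
finger_gap: 0.999
gripper_force: 0.0
t: 3.52
tcp_pos: [0.6256, 0.0916, 0.3056]
tool_rot: [0.019, 1.0, 0.0, 0.0]
force: [-0.1, 0.5, 3.7]
finger_gap: 0.253
gripper_force: 41.4
```

```bash
python3 -m jog '{"linear":[[-0.5,-12,0],[-1,-25,0],[-1.2,-30,0],[-1.2,-32,0],[-1.2,-32,0],[-1.2,-32,0],[-1.2,-32,0],[-1.2,-32,0],[-1,-25,0],[-0.5,-13,0],[0,0,0],[0,0,0]],"turn":[0,0,0,0,0,0,0,0,0,0,0,0]}'
python3 -m jog '{"linear":[[-0.1,-4,0],[-0.2,-4,0],[-0.1,-4,0],[-0.2,-4,0],[0,0,0],[0,0,0]],"turn":[0,0,0,0,0,0]}'
```

```text
t: 5.03
tcp_pos: [0.6155, -0.174, 0.3056]
tool_rot: [0.02, 1.0, -0.001, 0.001]
force: [0.4, -1.1, 4.4]
finger_gap: 0.254
gripper_force: 41.6
t: 5.78
tcp_pos: [0.615, -0.1887, 0.3056]
tool_rot: [0.019, 1.0, -0.0, 0.0]
force: [0.3, 0.1, 5.5]
finger_gap: 0.251
gripper_force: 41.6
```

```bash
python3 -m jog '{"linear":[[-0.1,-3,0],[-0.1,-3,0],[0,0,0]],"turn":[0,0,0]}'
python3 -m jog '{"linear":[[-0.1,-3,0],[-0.1,-3,0],[0,0,0]],"turn":[0,0,0]}'
```

```text
t: 6.15
tcp_pos: [0.6149, -0.1922, 0.3056]
tool_rot: [0.019, 1.0, 0.002, 0.0]
force: [1.5, 8.8, 7.4]
finger_gap: 0.253
gripper_force: 41.9
t: 6.52
tcp_pos: [0.6149, -0.1938, 0.3056]
tool_rot: [0.019, 1.0, 0.007, -0.0]
force: [3.9, 23.0, 9.4]
finger_gap: 0.247
gripper_force: 44.7
```

```bash
python3 -m jog '{"linear":[[0.1,4,0],[0.1,4,0],[0,0,0],[0,0,0]],"turn":[0,0,0,0]}' 
python3 -m jog '{"linear":[[0,0,0],[0,0,0],[0,0,0],[0,0,20],[0,0,40],[0,0,50],[-20,20,20],[-40,40,20],[-40,45,20],[-40,45,30],[-25,30,30],[-10,12,30]],"turn":[0,0,0,0,0,0,0,0,0,0,0,0]}' 1 40
python3 -m jog '{"linear":[[0,0,5],[0,0,0],[0,0,0]],"turn":[0,0,0]}' 
python3 - <<'E'
from h import *
snap('wrist','w2',None,1.5)
s=sense(); print(s['tool_rot'],s['tcp_pos'],s['t'])
E
```

```text
t: 7.02
tcp_pos: [0.6149, -0.1917, 0.3056]
tool_rot: [0.019, 1.0, 0.001, 0.0]
force: [2.0, 4.8, 6.4]
finger_gap: 0.256
gripper_force: 41.8
t: 8.52
tcp_pos: [0.4409, -0.0038, 0.5636]
tool_rot: [0.019, 1.0, 0.0, -0.0]
force: [0.6, -0.3, -0.8]
finger_gap: 0.996
gripper_force: 0.0
t: 8.9
tcp_pos: [0.4434, -0.0059, 0.5663]
tool_rot: [0.02, 1.0, 0.0, -0.001]
force: [0.0, -0.1, 0.1]
finger_gap: 1.006
gripper_force: 0.0
[ 2.00266433e-02  9.99798186e-01  3.26249124e-04 -1.55378690e-03] [ 0.44336892 -0.00590177  0.5662809 ] 8.95
```

View pics/w2.png

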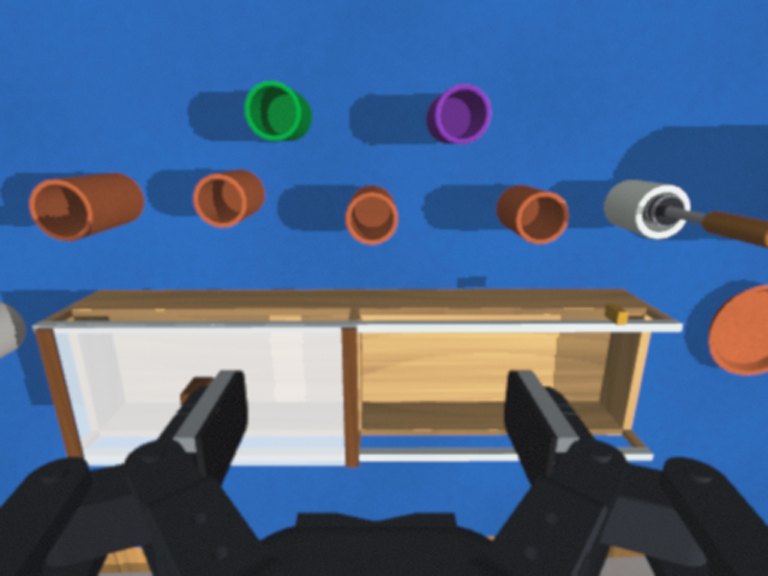

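The wrist view shows the lid fully open. Rim centres are: deep pot (62,208), small pots (221,199), (372,216) and (540,214), stand (661,211). The brush handle leaves the picture at the right.

```bash
python3 - <<'E'
from h import *
r=lambda u,v,z:ray('w2',u/1.5,v/1.5,z)
for n,u,v,z in [('deep',62,208,.104),('pA',221,199,.082),('pB',372,216,.082),('pC',540,214,.082),('stand',661,211,.07),('handle bottom',708,219,.138),('handle 180',768,231,.19),('railN end',682,327,.116),('railF end',652,457,.116),('clip',622,315,.127),('lidlead N',356,327,.123),('leadF',359,466,.123)]:
    print(n,r(u,v,z))
snap('scene','s2',(260,180,400,285),5.5)
E
```

```text
deep [ 0.4129 -0.3072  0.104 ]
pA [ 0.4128 -0.1604  0.082 ]
pB [ 0.4359 -0.0093  0.082 ]
pC [0.4406 0.1614 0.082 ]
stand [0.4445 0.2912 0.07  ]
handle bottom [0.4416 0.2915 0.138 ]
handle 180 [0.4428 0.3019 0.19  ]
railN end [0.5561 0.3021 0.116 ]
railF end [0.7149 0.2955 0.116 ]
clip [0.5359 0.233  0.127 ]
lidlead N [ 0.54   -0.0294  0.123 ]
leadF [ 0.7084 -0.035   0.123 ]
```

```bash
python3 -m jog '{"linear":[[0,30,-10],[0,50,-15],[0,55,-15],[0,55,-15],[0,55,-15],[0,40,-20],[0.5,13,-30],[0,0,-40],[0,0,-40],[0,0,-25],[0,0,-10],[0,0,0]],"turn":[0,0,0,0,0,0,0,0,0,0,0,0]}' 1 40
python3 -m jog '{"linear":[[0,0,0],[0,0,0]],"turn":[0,0]}'
python3 - <<'E'
from h import *
snap('wrist','w3',None,1.5)
E
```

```text
t: 10.5
tcp_pos: [0.4437, 0.2926, 0.3321]
tool_rot: [0.02, 1.0, -0.0, -0.001]
force: [0.8, 0.4, -0.1]
finger_gap: 1.004
gripper_force: 0.0
t: 10.75
tcp_pos: [0.4438, 0.2929, 0.3339]
tool_rot: [0.02, 1.0, 0.0, 0.001]
force: [0.4, -0.5, 0.2]
finger_gap: 0.999
gripper_force: 0.0
```

View pics/w3.png

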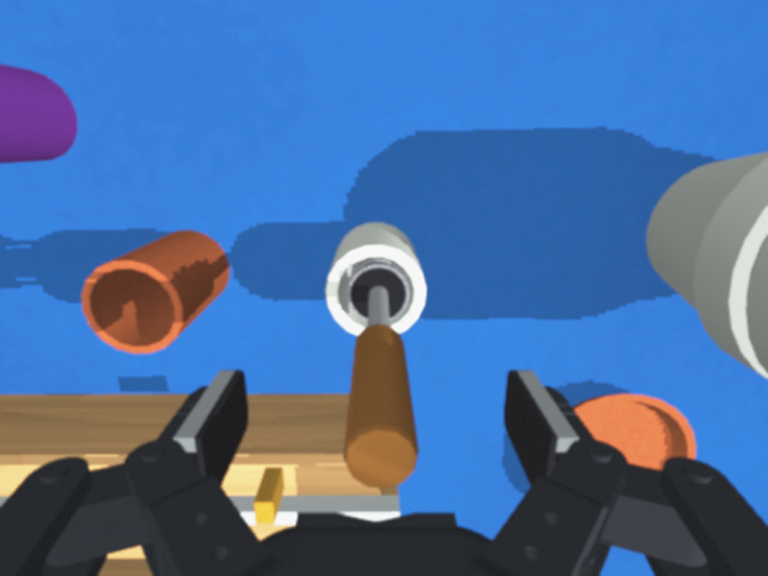

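The wrist view shows the stand's rim at (376,289) and the handle between the fingers, its top at (380,458). It looks nearly vertical.

```bash
python3 - <<'E'
from h import *
r=lambda u,v,z:ray('w3',u/1.5,v/1.5,z)
print(r(376,289,.07),r(380,330,.138),r(380,458,.207), r(376,292,.08))
E
python3 -m jog '{"linear":[[0,0,0],[0,0,0],[0,0,0],[0,0,0],[0,0,0],[0,0,0]],"turn":[0,0,0,0,0,0]}' 0 40
```

```text
[0.4432 0.2933 0.07  ] [0.4379 0.295  0.138 ] [0.4438 0.2942 0.207 ] [0.4415 0.2933 0.08  ]
t: 11.55
tcp_pos: [0.4436, 0.2928, 0.3329]
tool_rot: [0.02, 1.0, 0.0, 0.0]
force: [-0.5, 1.2, 1.8]
finger_gap: 0.217
gripper_force: 39.3
```

```bash
python3 -m jog '{"linear":[[0,0,10],[0,0,30],[0,0,40],[0,0,40],[0,-15,35],[0,-35,10],[-3,-50,0],[-3,-50,0],[-3,-50,0],[-3,-50,0],[-3,-50,0],[-3,-50,0]],"turn":[0,0,0,0,0,0,0,0,0,0,0,0]}'
python3 -m jog '{"linear":[[-3,-50,0],[-3,-50,0],[-3,-50,0],[-3,-45,0],[0,-35,0],[0,-18,0],[0,0,0],[0,0,0],[0,0,0]],"turn":[0,0,0,0,0,0,0,0,0]}'
python3 - <<'E'
from h import *
snap('wrist','w4',None,1.5)
E
```

```text
t: 13.05
tcp_pos: [0.4247, -0.0587, 0.4982]
tool_rot: [0.019, 1.0, -0.0, 0.0]
force: [0.6, -0.2, -1.3]
finger_gap: 0.223
gripper_force: 39.2
t: 14.18
tcp_pos: [0.4136, -0.3038, 0.4979]
tool_rot: [0.019, 1.0, 0.0, -0.0]
force: [-0.3, 0.7, -0.6]
finger_gap: 0.222
gripper_force: 39.2
```

View pics/w4.png

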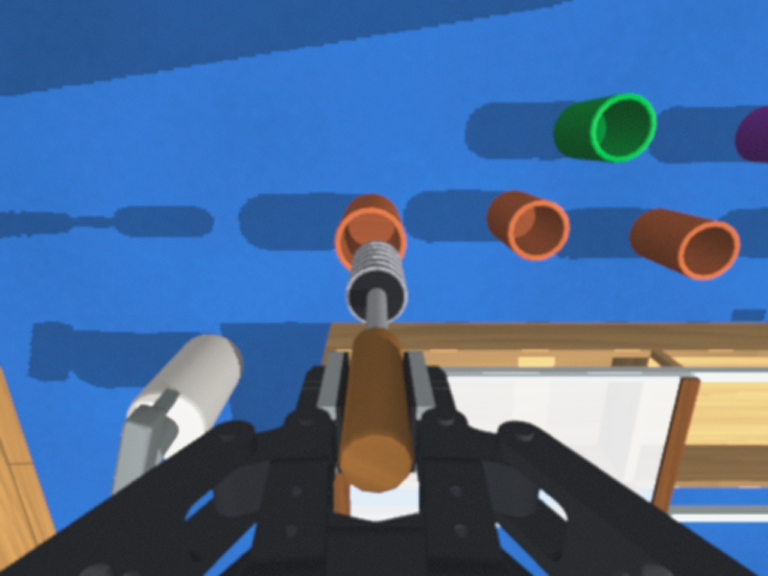

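The wrist view shows the brush over the deep pot. The pot's rim spans u 335–406 with its top at v≈207. The head hangs centred near u=377.

```bash
python3 - <<'E'
from h import *
a=np.linspace(0,6.28,100)
def ext(c,r,z):
    P=np.array([proj('w4',(c[0]+r*np.cos(t),c[1]+r*np.sin(t),z)) for t in a])*1.5
    return P.min(0).round(1),P.max(0).round(1)
print('rim',ext((.4135,-.3065),.03,.104))
print('head end',ext((.4136,-.3038),.0165,.173)); print('head top',ext((.4136,-.3038),.0165,.245))
print('handle bot',ext((.4136,-.3038),.01,.303))
show('w4','w4c',(205,125,295,225),6)
E
```

```text
rim (array([336.2, 204.5]), array([408.5, 275.5]))
head end (array([351.4, 238.8]), array([399.7, 285.5]))
head top (array([344.4, 268. ]), array([406.7, 326.7]))
handle bot (array([350.9, 323.1]), array([400.1, 367.8]))
```

View pics/w4c.png

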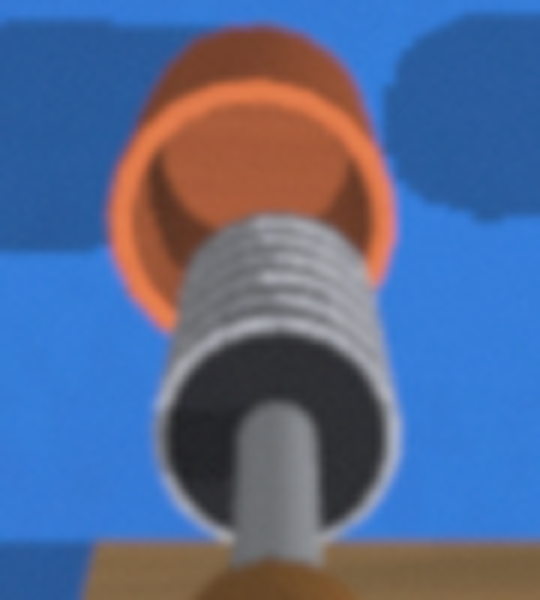

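```bash
python3 -m jog '{"linear":[[1,-4,-10],[0,0,-30],[0,0,-30],[0,0,-30],[0,0,-30],[0,0,-18],[0,0,-8],[0,0,0],[0,0,0],[0,0,0]],"turn":[0,0,0,0,0,0,0,0,0,0]}'
python3 - <<'E'
from h import *
snap('side','d2',(250,190,350,300),6)
E
```

```text
t: 15.48
tcp_pos: [0.4147, -0.3095, 0.3426]
tool_rot: [0.019, 1.0, -0.001, 0.001]
force: [0.1, -0.1, -1.2]
finger_gap: 0.223
gripper_force: 39.2
```

View pics/d2.png

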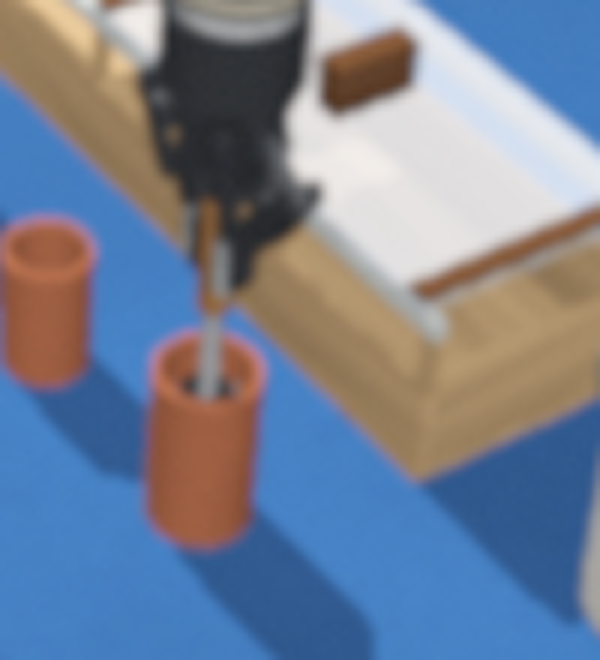

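The side view shows the head down inside the pot. I'll press it 5 mm lower, then do the up and down stroke.

```bash
python3 -m jog '{"linear":[[0,0,-3],[0,0,-2],[0,0,0],[0,0,0],[0,0,0]],"turn":[0,0,0,0,0]}'
python3 -m jog '{"linear":[[0,0,20],[0,0,30],[0,0,24],[0,0,0],[0,0,0],[0,0,0]],"turn":[0,0,0,0,0,0]}'
python3 -m jog '{"linear":[[0,0,-20],[0,0,-30],[0,0,-16],[0,0,-8],[0,0,0],[0,0,0],[0,0,0]],"turn":[0,0,0,0,0,0,0]}'
```

```text
t: 16.15
tcp_pos: [0.4145, -0.3093, 0.3368]
tool_rot: [0.019, 1.0, -0.0, 0.0]
force: [-0.1, 0.7, -2.0]
finger_gap: 0.224
gripper_force: 39.2
t: 16.9
tcp_pos: [0.4142, -0.309, 0.4095]
tool_rot: [0.02, 1.0, 0.001, -0.001]
force: [-0.6, -0.5, -1.8]
finger_gap: 0.225
gripper_force: 39.4
t: 17.77
tcp_pos: [0.4147, -0.3094, 0.3375]
tool_rot: [0.019, 1.0, -0.001, 0.001]
force: [0.3, 0.5, -2.1]
finger_gap: 0.227
gripper_force: 39.3
```

```bash
python3 -m jog '{"linear":[[0,0,20],[0,0,40],[0,0,40],[0,0,40],[0,20,25],[2,40,0],[3,50,0],[3,50,0],[3,50,0],[3,50,0],[3,50,0],[3,50,0]],"turn":[0,0,0,0,0,0,0,0,0,0,0,0]}'
python3 -m jog '{"linear":[[3,50,0],[3,50,0],[3,50,0],[0,45,0],[0,30,0],[0,17,0],[0,0,0],[0,0,0],[0,0,0]],"turn":[0,0,0,0,0,0,0,0,0]}'
python3 - <<'E'
from h import *
snap('wrist','w5',(200,120,300,230),6)
a=np.linspace(0,6.28,100)
def ext(n,c,r,z):
    P=np.array([proj(n,(c[0]+r*np.cos(t),c[1]+r*np.sin(t),z)) for t in a]); P=(P-[200,120])*6
    return P.min(0).round(0),P.max(0).round(0)
p=sense()['tcp_pos']; print(p)
print('stand',ext('w5',(.4437,.2928),.028,.07)); print('headend',ext('w5',p[:2],.0165,p[2]-.325));print('headtop',ext('w5',p[:2],.0165,p[2]-.325+.072))
E
```

```text
t: 19.27
tcp_pos: [0.434, 0.0524, 0.5025]
tool_rot: [0.02, 1.0, -0.0, 0.001]
force: [0.9, -0.4, -1.4]
finger_gap: 0.224
gripper_force: 39.3
t: 20.4
tcp_pos: [0.4436, 0.2917, 0.5019]
tool_rot: [0.02, 1.0, -0.0, -0.0]
force: [0.3, 0.6, -0.7]
finger_gap: 0.224
gripper_force: 39.4
[0.44364732 0.29178629 0.50189086]
stand (array([186.,  83.]), array([432., 326.]))
headend (array([208., 234.]), array([401., 421.]))
headtop (array([180., 351.]), array([429., 586.]))
```

View pics/w5.png

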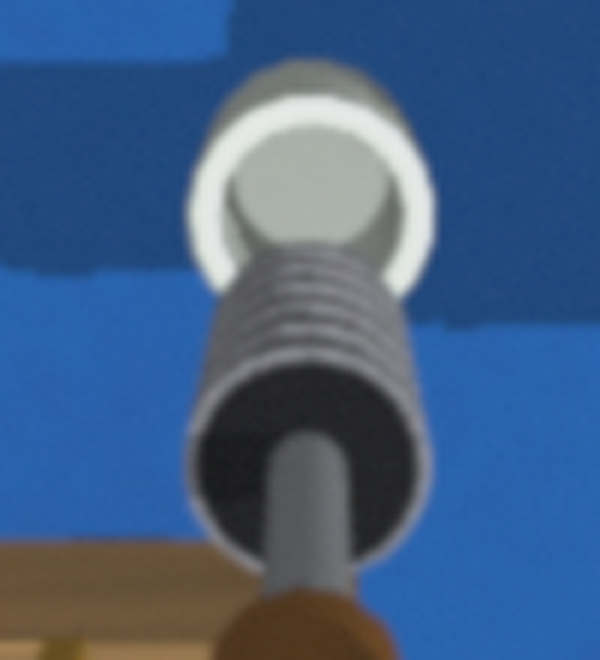

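The wrist view shows the head lined up with the stand, within about 1 mm sideways and 1.5 mm in x. Lowering it now.

```bash
python3 -m jog '{"linear":[[1.5,1,-20],[0,0,-30],[0,0,-20],[0,0,-20],[0,0,-20],[0,0,-15],[0,0,-15],[0,0,-10],[0,0,-7],[0,0,-6],[0,0,0],[0,0,0]],"turn":[0,0,0,0,0,0,0,0,0,0,0,0]}'
```

```text
t: 21.95
tcp_pos: [0.4451, 0.2938, 0.3391]
tool_rot: [0.019, 1.0, 0.0, 0.0]
force: [-1.0, -0.8, -1.4]
finger_gap: 0.224
gripper_force: 39.4
```

```bash
python3 -m jog '{"linear":[[0,0,-2],[0,0,-2],[0,0,-1.5],[0,0,0],[0,0,0]],"turn":[0,0,0,0,0]}'
python3 -m jog '{"linear":[[0,0,0],[0,0,0],[0,0,0],[0,0,0],[0,0,10],[0,0,40],[0,0,50],[0,0,50],[0,-5,40],[0,-10,40],[0,-15,0],[0,0,0]],"turn":[0,0,0,0,0,0,0,0,0,0,0,0]}' 1 40
python3 - <<'E'
from h import *
s=sense();print(s['tcp_pos'])
snap('wrist','w6',None,1.5)
E
```

```text
t: 22.58
tcp_pos: [0.445, 0.2937, 0.3333]
tool_rot: [0.02, 1.0, 0.0, -0.0]
force: [-0.4, 0.1, -0.8]
finger_gap: 0.226
gripper_force: 39.4
t: 24.08
tcp_pos: [0.4445, 0.2629, 0.5632]
tool_rot: [0.02, 1.0, -0.0, -0.0]
force: [-0.2, 0.9, -0.3]
finger_gap: 0.997
gripper_force: 0.0
[0.44448247 0.26285336 0.56317037]
```

View pics/w6.png

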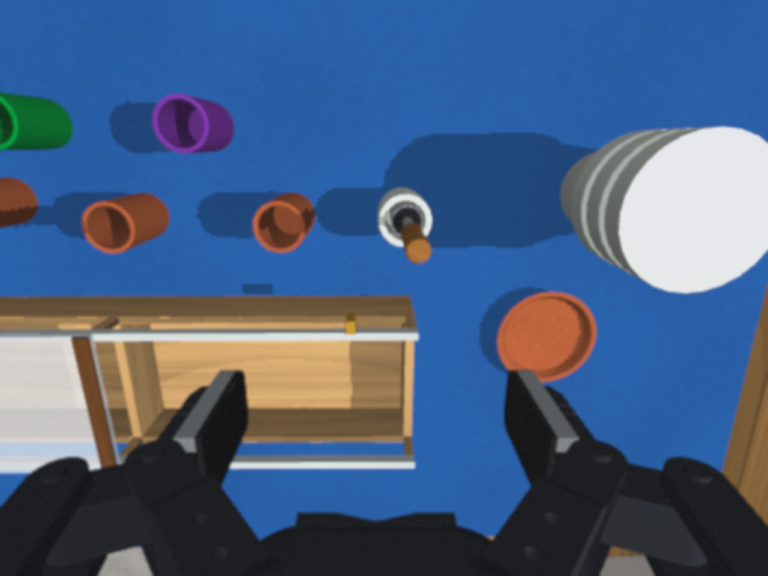

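The wrist view shows the brush standing in its stand at (405,217). Small pot rims are at (283,222) and (109,226), and the box is open and empty.

```bash
python3 - <<'E'
from h import *
r=lambda u,v,z:ray('w6',u/1.5,v/1.5,z)
for n,u,v,z in [('pC',283,222,.082),('pB',109,226,.082),('stand',405,217,.07),('handle top',418,250,.207),('clip',351,324,.127),('railNend',418,336,.116),('boxwall+y inner',403,390,.078)]: print(n,r(u,v,z))
E
```

```text
pC [0.4401 0.1686 0.082 ]
pB [ 0.4371 -0.0091  0.082 ]
stand [0.4419 0.2931 0.07  ]
handle top [0.4443 0.2944 0.207 ]
clip [0.5358 0.2347 0.127 ]
railNend [0.5563 0.3013 0.116 ]
boxwall+y inner [0.6414 0.2864 0.078 ]
```

```bash
python3 -m jog '{"linear":[[-2,-40,0],[-2,-40,-20],[0,-19,-50],[0,0,-50],[0,0,-50],[0,0,-50],[0,0,-50],[0,0,-40],[0,0,-25],[0,0,-7],[0,0,0],[0,0,0]],"turn":[0,0,0,0,0,0,0,0,0,0,0,0]}' 1 40
python3 -m jog '{"linear":[[0,0,0],[0,0,0],[0,0,0],[0,0,0],[0,0,0]],"turn":[0,0,0,0,0]}' 0 40
```

```text
t: 25.62
tcp_pos: [0.4412, 0.1649, 0.2221]
tool_rot: [0.019, 1.0, 0.0, 0.001]
force: [-0.2, 0.4, 0.4]
finger_gap: 1.0
gripper_force: 0.0
t: 26.25
tcp_pos: [0.4411, 0.1647, 0.2223]
tool_rot: [0.02, 1.0, 0.0, 0.001]
force: [0.1, 0.1, 5.8]
finger_gap: 0.609
gripper_force: 40.9
```

```bash
python3 -m jog '{"linear":[[0,0,15],[0,0,45],[0,0,50],[0,0,50],[20,3,0],[40,6,0],[45,6,0],[45,6,0],[40,6,0],[28,5,0],[0,0,0],[0,0,0]],"turn":[0,0,0,0,0,0,0,0,0,0,0,0]}'
python3 -m jog '{"linear":[[0,0,-30],[0,0,-40],[0,0,-40],[0,0,-25],[0,0,-10],[0,0,-4],[0,0,0],[0,0,0]],"turn":[0,0,0,0,0,0,0,0]}'
```

```text
t: 27.75
tcp_pos: [0.6579, 0.1966, 0.3803]
tool_rot: [0.019, 1.0, -0.0, -0.002]
force: [-0.2, -1.1, -2.9]
finger_gap: 0.612
gripper_force: 43.8
t: 28.75
tcp_pos: [0.6594, 0.1968, 0.2337]
tool_rot: [0.019, 1.0, 0.0, 0.001]
force: [1.2, -0.3, -3.0]
finger_gap: 0.608
gripper_force: 43.7
```

```bash
python3 -m jog '{"linear":[[0,0,-1.5],[0,0,-1],[0,0,0],[0,0,0]],"turn":[0,0,0,0]}'
python3 -m jog '{"linear":[[0,0,0],[0,0,0],[0,0,0],[0,0,15],[0,0,40],[0,0,50],[-10,-20,50],[-40,-35,50],[-50,-40,30],[-50,-40,0],[-40,-40,0],[-30,-30,0]],"turn":[0,0,0,0,0,0,0,0,0,0,0,0]}' 0.88 40
python3 -m jog '{"linear":[[0,0,0],[0,0,0],[0,0,0]],"turn":[0,0,0]}' 1 40
python3 - <<'E'
from h import *
s=sense();print(s['tcp_pos'])
snap('wrist','w7',None,1.5)
E
```

```text
t: 29.25
tcp_pos: [0.6591, 0.1967, 0.2304]
tool_rot: [0.019, 1.0, 0.0, 0.0]
force: [-0.1, -0.2, 2.3]
finger_gap: 0.607
gripper_force: 44.1
t: 30.75
tcp_pos: [0.4496, 0.0015, 0.4554]
tool_rot: [0.02, 1.0, -0.0, 0.001]
force: [0.1, -1.0, -0.2]
finger_gap: 0.878
gripper_force: 0.0
t: 31.12
tcp_pos: [0.4526, 0.0029, 0.4545]
tool_rot: [0.019, 1.0, -0.0, 0.001]
force: [0.6, 1.0, -0.4]
finger_gap: 1.002
gripper_force: 0.0
[0.45258985 0.00288135 0.45451875]
```

View pics/w7.png

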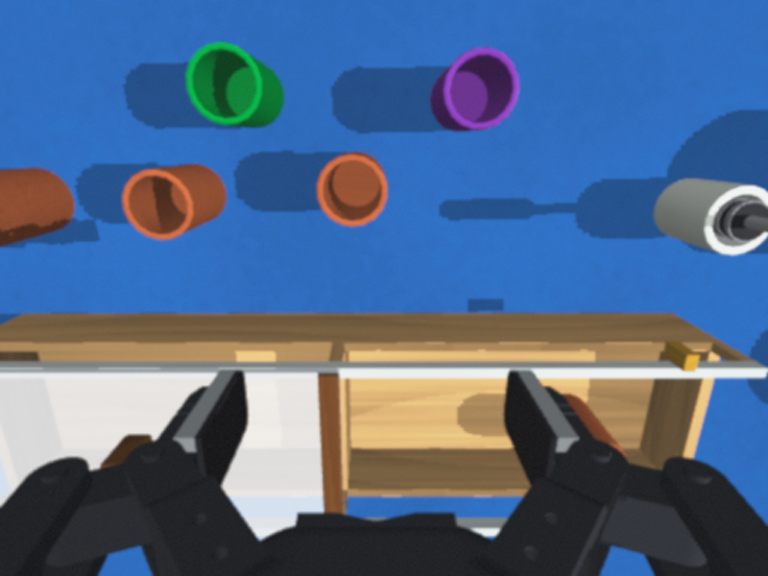

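The wrist view shows the middle pot's rim centred at (352,189) and the next one's at (158,204). The first pot stands in the box behind the right finger.

```bash
python3 - <<'E'
from h import *
r=lambda u,v,z:ray('w7',u/1.5,v/1.5,z)
print(r(352,189,.082),r(158,204,.082),r(740,219,.07))
E
```

```text
[ 0.4081 -0.0134  0.082 ] [ 0.4138 -0.1617  0.082 ] [0.4443 0.2929 0.07  ]
```

```bash
python3 -m jog '{"linear":[[-22,-8,-10],[-22,-8,-40],[0,0,-50],[0,0,-50],[0,0,-50],[0,0,-25],[0,0,-8],[0,0,0],[0,0,0]],"turn":[0,0,0,0,0,0,0,0,0]}' 1 40
python3 -m jog '{"linear":[[0,0,0],[0,0,0],[0,0,0],[0,0,0],[0,0,0]],"turn":[0,0,0,0,0]}' 0 40
```

```text
t: 32.3
tcp_pos: [0.4082, -0.0136, 0.222]
tool_rot: [0.019, 1.0, -0.0, 0.001]
force: [0.5, -0.3, 1.0]
finger_gap: 1.0
gripper_force: 0.0
t: 32.92
tcp_pos: [0.4079, -0.0136, 0.2222]
tool_rot: [0.019, 1.0, -0.0, 0.001]
force: [0.7, 2.5, 8.4]
finger_gap: 0.63
gripper_force: 40.4
```

```bash
python3 -m jog '{"linear":[[0,0,15],[0,0,45],[0,0,50],[0,0,50],[26,10,0],[45,15,0],[45,12,0],[45,12,0],[45,12,0],[40,0,0],[0,0,0],[0,0,0]],"turn":[0,0,0,0,0,0,0,0,0,0,0,0]}'
python3 -m jog '{"linear":[[0,0,-30],[0,0,-40],[0,0,-40],[0,0,-25],[0,0,-10],[0,0,-4],[0,0,-2],[0,0,0],[0,0,0]],"turn":[0,0,0,0,0,0,0,0,0]}'
```

```text
t: 34.42
tcp_pos: [0.6526, 0.0474, 0.38]
tool_rot: [0.02, 1.0, 0.0, -0.002]
force: [-0.6, -0.1, -4.4]
finger_gap: 0.626
gripper_force: 44.0
t: 35.55
tcp_pos: [0.654, 0.0473, 0.231]
tool_rot: [0.019, 1.0, -0.0, 0.001]
force: [0.3, -1.0, -3.0]
finger_gap: 0.628
gripper_force: 44.0
```

```bash
python3 -m jog '{"linear":[[0,0,-1.5],[0,0,0],[0,0,0]],"turn":[0,0,0]}'
python3 -m jog '{"linear":[[0,0,0],[0,0,0],[0,0,0],[0,0,15],[0,0,40],[0,0,50],[-10,-20,50],[-40,-35,50],[-50,-40,20],[-50,-40,0],[-40,-40,0],[-24,-34,0]],"turn":[0,0,0,0,0,0,0,0,0,0,0,0]}' 0.88 40
python3 -m jog '{"linear":[[0,0,0],[0,0,0],[0,0,0]],"turn":[0,0,0]}' 1 40
python3 - <<'E'
from h import *
s=sense();print(s['tcp_pos'])
snap('wrist','w8',None,1.5)
# contours of terracotta rims for a numeric guess
im=cv2.imread('pics/w8_raw.png'); hsv=cv2.cvtColor(im,cv2.COLOR_BGR2HSV)
m=cv2.inRange(hsv,(4,150,185),(14,255,255)); m[240:]=0
n,l,st,ce=cv2.connectedComponentsWithStats(m)
for i in range(1,n):
    if st[i,4]>80:
        x,y,w,h,a=st[i]; print(st[i],'bbox centre',x+w/2,y+h/2,ray('w8',x+w/2,y+h/2,.082),ray('w8',x+w/2,y+h/2,.104))
E
```

```text
t: 35.92
tcp_pos: [0.6541, 0.0474, 0.2303]
tool_rot: [0.019, 1.0, -0.0, 0.001]
force: [-1.9, 1.1, 6.0]
finger_gap: 0.629
gripper_force: 44.6
t: 37.42
tcp_pos: [0.4479, -0.1536, 0.4463]
tool_rot: [0.02, 1.0, -0.0, 0.001]
force: [1.4, -1.7, 0.9]
finger_gap: 0.88
gripper_force: 0.0
t: 37.8
tcp_pos: [0.4506, -0.1521, 0.4453]
tool_rot: [0.019, 1.0, -0.0, 0.0]
force: [0.6, -0.2, -0.6]
finger_gap: 0.997
gripper_force: 0.0
[ 0.45064915 -0.15213621  0.44534163]
[218 110  46  47 361] bbox centre 241.0 133.5 [ 0.4134 -0.1613  0.082 ] [ 0.4106 -0.1605  0.104 ]
[ 72 115  56  53 390] bbox centre 100.0 141.5 [ 0.4164 -0.3193  0.082 ] [ 0.4134 -0.3081  0.104 ]
```

View pics/w8.png

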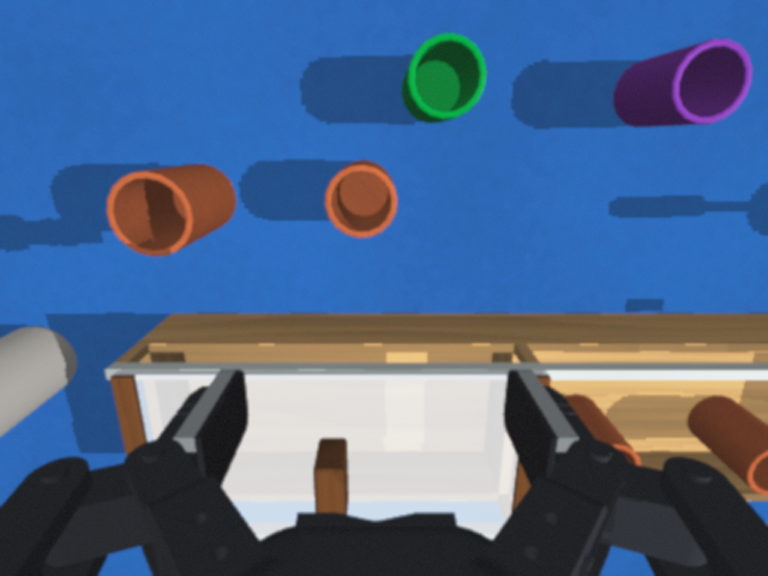

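The wrist view shows the last small pot at (361,200), the deep pot at (150,212), and two pots standing in the box.

```bash
python3 -m jog '{"linear":[[-18,-4,-10],[-19,-5,-40],[0,0,-50],[0,0,-50],[0,0,-40],[0,0,-25],[0,0,-8],[0,0,0],[0,0,0]],"turn":[0,0,0,0,0,0,0,0,0]}' 1 40
python3 -m jog '{"linear":[[0,0,0],[0,0,0],[0,0,0],[0,0,0],[0,0,0]],"turn":[0,0,0,0,0]}' 0 40
```

```text
t: 38.98
tcp_pos: [0.4136, -0.1619, 0.223]
tool_rot: [0.019, 1.0, -0.001, 0.001]
force: [0.1, -0.4, 0.7]
finger_gap: 0.999
gripper_force: 0.0
t: 39.6
tcp_pos: [0.4132, -0.1619, 0.2231]
tool_rot: [0.019, 1.0, -0.0, 0.001]
force: [-0.5, 1.4, 6.0]
finger_gap: 0.613
gripper_force: 40.9
```

```bash
python3 -m jog '{"linear":[[0,0,15],[0,0,45],[0,0,50],[0,0,50],[10,25,0],[24,42,0],[30,48,0],[30,48,0],[30,48,0],[30,46,0],[20,35,0],[10,14,0]],"turn":[0,0,0,0,0,0,0,0,0,0,0,0]}'
python3 -m jog '{"linear":[[0,0,0],[0,0,-30],[0,0,-40],[0,0,-40],[0,0,-25],[0,0,-10],[0,0,-4],[0,0,-2],[0,0,0],[0,0,0]],"turn":[0,0,0,0,0,0,0,0,0,0]}'
```

```text
t: 41.1
tcp_pos: [0.5972, 0.1461, 0.3816]
tool_rot: [0.018, 1.0, 0.0, -0.0]
force: [0.4, -0.2, -2.5]
finger_gap: 0.614
gripper_force: 43.3
t: 42.35
tcp_pos: [0.5973, 0.1442, 0.2319]
tool_rot: [0.019, 1.0, 0.0, 0.001]
force: [-0.9, -0.2, -2.0]
finger_gap: 0.615
gripper_force: 43.3
```

```bash
python3 -m jog '{"linear":[[0,0,-1.5],[0,0,0],[0,0,0]],"turn":[0,0,0]}'
python3 -m jog '{"linear":[[0,0,0],[0,0,0],[0,0,0],[0,0,15],[0,0,40],[0,0,50],[-10,-20,50],[-30,-40,50],[-30,-45,30],[-30,-50,0],[-30,-50,0],[-20,-50,0]],"turn":[0,0,0,0,0,0,0,0,0,0,0,0]}' 0.88 40
python3 -m jog '{"linear":[[-10,-50,0],[0,-50,0],[0,-50,0],[0,-30,0],[0,-9,0],[0,0,0],[0,0,0]],"turn":[0,0,0,0,0,0,0]}' 1 40
python3 - <<'E'
from h import *
s=sense();print(s['tcp_pos'])
snap('wrist','w9',None,1.5)
im=cv2.imread('pics/w9_raw.png'); hsv=cv2.cvtColor(im,cv2.COLOR_BGR2HSV)
m=cv2.inRange(hsv,(4,150,185),(14,255,255)); m[220:]=0
n,l,st,ce=cv2.connectedComponentsWithStats(m)
for i in range(1,n):
    if st[i,4]>80:
        x,y,w,h,a=st[i]; print(st[i],ray('w9',x+w/2,y+h/2,.104))
E
```

```text
t: 42.72
tcp_pos: [0.5974, 0.1442, 0.2312]
tool_rot: [0.019, 1.0, -0.0, 0.001]
force: [-1.4, -0.3, 4.9]
finger_gap: 0.618
gripper_force: 43.8
t: 44.22
tcp_pos: [0.4488, -0.1072, 0.46]
tool_rot: [0.019, 1.0, -0.0, 0.001]
force: [1.6, 0.3, 0.2]
finger_gap: 0.879
gripper_force: 0.0
t: 45.1
tcp_pos: [0.4405, -0.2938, 0.4589]
tool_rot: [0.019, 1.0, 0.0, -0.0]
force: [0.7, 1.0, 0.3]
finger_gap: 0.999
gripper_force: 0.0
[ 0.44048758 -0.29382867  0.45893239]
[210 119  52  52 438] [ 0.4141 -0.3084  0.104 ]
```

```bash
python3 -m jog '{"linear":[[-13,-7,-10],[-13,-7,-40],[0,0,-50],[0,0,-50],[0,0,-40],[0,0,-20],[0,0,-9],[0,0,0],[0,0,0]],"turn":[0,0,0,0,0,0,0,0,0]}' 1 40
python3 -m jog '{"linear":[[0,0,0],[0,0,0],[0,0,0],[0,0,0],[0,0,0]],"turn":[0,0,0,0,0]}' 0 45
```

```text
t: 46.28
tcp_pos: [0.4147, -0.3095, 0.2407]
tool_rot: [0.019, 1.0, -0.001, 0.001]
force: [-0.6, 1.0, -0.4]
finger_gap: 0.999
gripper_force: 0.0
t: 46.9
tcp_pos: [0.4148, -0.3092, 0.241]
tool_rot: [0.02, 1.0, -0.001, 0.001]
force: [-0.6, 1.3, 5.7]
finger_gap: 0.691
gripper_force: 47.4
```

```bash
python3 -m jog '{"linear":[[0,0,15],[0,0,45],[0,0,50],[0,0,50],[0,25,0],[10,45,0],[20,50,0],[25,50,0],[30,50,0],[35,45,0],[30,45,0],[20,30,0]],"turn":[0,0,0,0,0,0,0,0,0,0,0,0]}'
python3 -m jog '{"linear":[[9,12,0],[0,0,0],[0,0,-30],[0,0,-40],[0,0,-40],[0,0,-25],[0,0,-9],[0,0,-4],[0,0,-2],[0,0,0],[0,0,0]],"turn":[0,0,0,0,0,0,0,0,0,0,0]}'
```

```text
t: 48.4
tcp_pos: [0.5841, 0.0339, 0.3983]
tool_rot: [0.018, 1.0, 0.0, -0.002]
force: [-0.1, -0.5, -2.3]
finger_gap: 0.686
gripper_force: 50.0
t: 49.78
tcp_pos: [0.5938, 0.0428, 0.2506]
tool_rot: [0.019, 1.0, -0.0, 0.001]
force: [-0.6, -0.5, -2.1]
finger_gap: 0.684
gripper_force: 50.0
```

Set it down, release it, and go up for a look over the box.

```bash
python3 -m jog '{"linear":[[0,0,-1.5],[0,0,0],[0,0,0]],"turn":[0,0,0]}'
python3 -m jog '{"linear":[[0,0,0],[0,0,0],[0,0,0],[0,0,15],[0,0,40],[0,0,50],[0,0,50],[-10,20,50],[-30,20,30],[-30,20,30],[-30,10,0],[0,0,0]],"turn":[0,0,0,0,0,0,0,0,0,0,0,0]}' 0.9 40
python3 -m jog '{"linear":[[0,0,0],[0,0,0],[0,0,0]],"turn":[0,0,0]}'
python3 - <<'E'
from h import *
s=sense();print(s['tcp_pos'])
snap('wrist','w10',None,1.5)
E
```

```text
t: 50.15
tcp_pos: [0.5939, 0.0428, 0.249]
tool_rot: [0.019, 1.0, -0.0, 0.001]
force: [-0.8, 0.7, 4.6]
finger_gap: 0.688
gripper_force: 50.4
t: 51.65
tcp_pos: [0.4912, 0.1136, 0.5149]
tool_rot: [0.019, 1.0, 0.0, 0.001]
force: [0.1, -0.1, 0.7]
finger_gap: 0.9
gripper_force: 0.0
t: 52.02
tcp_pos: [0.4943, 0.1123, 0.5129]
tool_rot: [0.02, 1.0, -0.0, -0.0]
force: [-0.1, -0.3, 0.5]
finger_gap: 0.897
gripper_force: 0.0
[0.49430103 0.11232111 0.51290036]
```

View pics/w10.png

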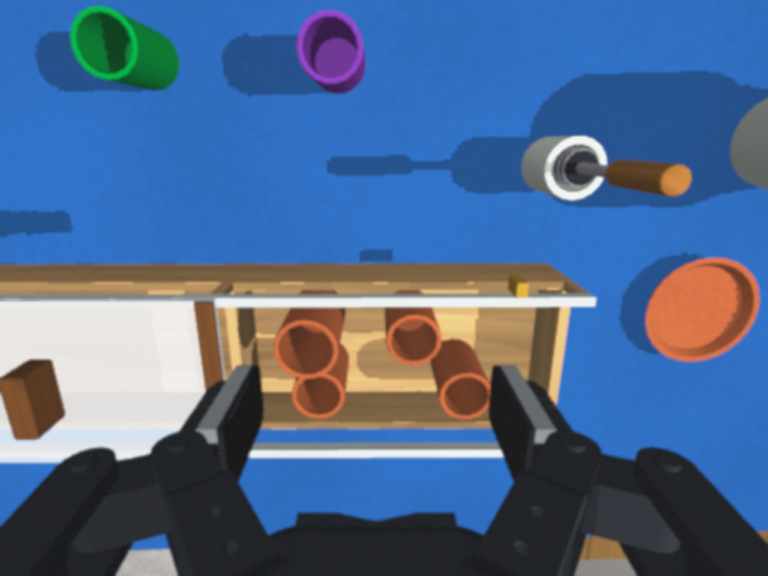

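The view shows all four pots upright in the box and the brush in its stand. The clip is at (522,286) and the lid's near leading corner at (216,301).

```bash
python3 - <<'E'
from h import *
r=lambda u,v,z:ray('w10',u/1.5,v/1.5,z)
c=r(521.5,287,.127);l=r(216,298,.123);print(c,l,(c-l)[:2]@[.038,.9993])
E
python3 -m jog '{"linear":[[10,-30,0],[15,-45,0],[20,-50,0],[20,-50,0],[20,-50,0],[20,-45,-20],[16,-34,-40],[0,0,-50],[0,0,-50],[0,0,-35],[0,0,-12],[0,0,0]],"turn":[0,0,0,0,0,0,0,0,0,0,0,0]}' 1 40
python3 -m jog '{"linear":[[0,0,0],[0,0,0],[0,0,0]],"turn":[0,0,0]}'
```

```text
[0.5366 0.2329 0.127 ] [ 0.5377 -0.0263  0.123 ] 0.25897676
t: 53.58
tcp_pos: [0.6148, -0.1915, 0.3058]
tool_rot: [0.02, 1.0, 0.0, -0.0]
force: [0.4, 0.6, 0.5]
finger_gap: 1.003
gripper_force: 0.0
t: 53.95
tcp_pos: [0.6148, -0.1913, 0.3075]
tool_rot: [0.019, 1.0, -0.0, 0.001]
force: [-0.7, 0.2, -0.2]
finger_gap: 1.001
gripper_force: 0.0
```

Both estimates agree on about 260 mm. Grip and slide, stopping short for a final check.

```bash
python3 -m jog '{"linear":[[0,0,0],[0,0,0],[0,0,0],[0,0,0],[0,0,0],[0,0,0]],"turn":[0,0,0,0,0,0]}' 0 40
python3 -m jog '{"linear":[[0.5,12,0],[1,25,0],[1.2,30,0],[1.2,32,0],[1.2,32,0],[1.2,32,0],[1.2,32,0],[1.2,30,0],[0.9,23,0],[0.4,12,0],[0,0,0],[0,0,0]],"turn":[0,0,0,0,0,0,0,0,0,0,0,0]}'
python3 - <<'E'
from h import *
s=sense();print(s['tcp_pos'])
snap('wrist','w11',None,1.5)
E
```

```text
t: 54.7
tcp_pos: [0.6145, -0.1913, 0.3064]
tool_rot: [0.019, 1.0, -0.0, -0.0]
force: [-0.1, 0.1, 1.4]
finger_gap: 0.248
gripper_force: 41.5
t: 56.2
tcp_pos: [0.6244, 0.0688, 0.3064]
tool_rot: [0.02, 1.0, 0.0, -0.0]
force: [-0.7, 2.8, 2.1]
finger_gap: 0.253
gripper_force: 41.6
[0.62439585 0.06878776 0.3063565 ]
```

View pics/w11.png

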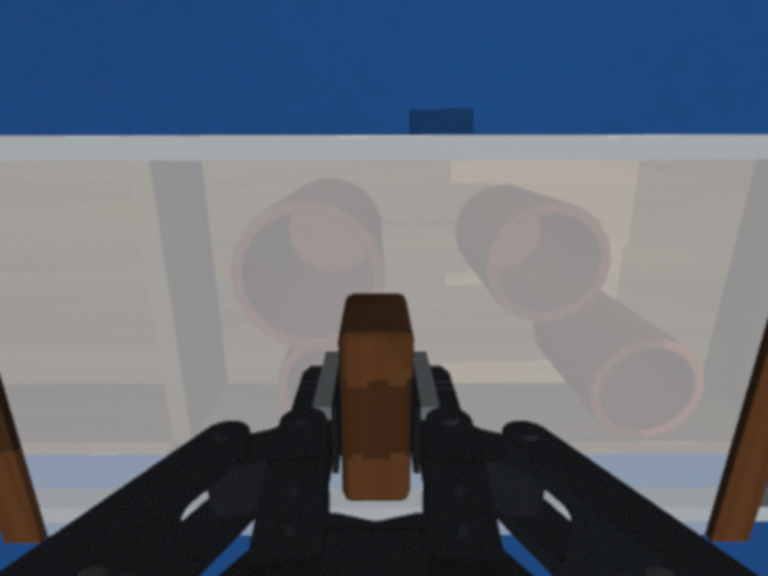

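The view shows the lid over the pots, all upright, but the clip is out of the picture. I've now viewed 16 pictures, over the limit of 14, so I'll check the edge with image code and view no more.

```bash
python3 -m jog '{"linear":[[0,0,0],[0,0,0],[0,0,0],[0,0,10],[0,0,40],[0,0,50],[0,20,50],[0,30,40],[-20,30,0],[-20,20,0],[0,0,0],[0,0,0]],"turn":[0,0,0,0,0,0,0,0,0,0,0,0]}' 1 40
python3 -m jog '{"linear":[[0,0,0],[0,0,0]],"turn":[0,0]}'
python3 - <<'E'
from h import *
snap('wrist','w12')
im=cv2.imread('pics/w12_raw.png'); hsv=cv2.cvtColor(im,cv2.COLOR_BGR2HSV)
m=cv2.inRange(hsv,(17,150,120),(28,255,255))  # brass
n,l,st,ce=cv2.connectedComponentsWithStats(m)
u,v=proj('w12',(.537,.233,.127)); print('clip expected',u,v)
for i in range(1,n):
    if st[i,4]>12: print('brass',st[i],ce[i].round(1))
# lid strip: expected lead edge at near and scan rows
e=proj('w12',(.560,.229,.123)); print('edge expected',e)
for x in (.60,.65):
    q=proj('w12',(x,.231,.123)); v=int(round(q[1])); u=int(round(q[0]))
    print(q, v, [(k,*im[v,k].tolist()) for k in range(u-16,u+12,2)])
E
```

```text
t: 57.75
tcp_pos: [0.5845, 0.1684, 0.4959]
tool_rot: [0.02, 1.0, -0.0, -0.0]
force: [0.1, 0.8, 0.9]
finger_gap: 0.995
gripper_force: 0.0
t: 58.0
tcp_pos: [0.5851, 0.168, 0.4959]
tool_rot: [0.02, 1.0, -0.0, -0.0]
force: [-0.9, -0.2, 0.3]
finger_gap: 0.998
gripper_force: 0.0
clip expected 307.3378601682955 120.69310231753752
brass [303 117  10  12 108] [307.2 122.7]
edge expected (np.float64(302.8305358981737), np.float64(141.01018092118937))
(np.float64(304.01705531157984), np.float64(174.6034672033257)) 175 [(288, 195, 202, 205), (290, 95, 106, 122), (292, 42, 71, 110), (294, 38, 70, 109), (296, 37, 66, 104), (298, 38, 67, 106), (300, 40, 69, 108), (302, 43, 74, 114), (304, 73, 110, 142), (306, 77, 117, 147), (308, 80, 119, 149), (310, 80, 119, 149), (312, 78, 117, 148), (314, 80, 119, 150)]
(np.float64(303.37264038530907), np.float64(213.5088067397174)) 214 [(287, 162, 162, 170), (289, 59, 77, 109), (291, 39, 69, 108), (293, 40, 70, 111), (295, 40, 69, 109), (297, 41, 68, 105), (299, 41, 69, 108), (301, 59, 91, 125), (303, 76, 113, 141), (305, 75, 111, 140), (307, 75, 111, 140), (309, 73, 111, 139), (311, 75, 112, 139), (313, 74, 112, 140)]
```

```bash
python3 - <<'E'
from h import *
c=ray('w12',307.4,122.7,.127);f=np.array([.038,.9993])
for p in ((303.2,175),(301.2,214)):
    l=ray('w12',*p,.123); print(c,l,(l-c)[:2]@f)
im=cv2.imread('pics/w12_raw.png')
print([(k,*im[123,k].tolist()) for k in range(296,320)])
E
```

```text
[0.5392 0.2331 0.127 ] [0.6005 0.23   0.123 ] -0.000768429999999991
[0.5392 0.2331 0.127 ] [0.6506 0.2283 0.123 ] -0.0005634400000000008
[(296, 62, 79, 96), (297, 61, 79, 98), (298, 59, 78, 96), (299, 55, 75, 93), (300, 38, 67, 85), (301, 30, 62, 81), (302, 30, 71, 92), (303, 40, 103, 135), (304, 49, 139, 182), (305, 55, 151, 199), (306, 54, 153, 201), (307, 55, 153, 200), (308, 54, 153, 200), (309, 55, 153, 202), (310, 53, 152, 200), (311, 58, 145, 189), (312, 62, 120, 156), (313, 67, 91, 114), (314, 69, 81, 98), (315, 69, 80, 97), (316, 68, 80, 97), (317, 68, 80, 97), (318, 69, 80, 97), (319, 68, 79, 97)]
```

The lid edge is level with the clip to about 1 mm and the arm is clear, so I'm handing it in.

```bash
python3 -c "
from station import *
print(sign_off())"
```

```text
the job is handed in; nothing more can be done
None
```

I've handed in the job with every step carried out and the lid's edge measured about 1 mm from the clip's middle; I viewed 16 pictures (limit 14), and the hand-in gave no verdict.

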